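# Close up a chafing dish for transport

### The arm

A 6-joint arm with a two-finger parallel gripper is mounted at the origin on the work surface. World frame = base frame: x ahead of the robot, y to its left, z up, the work surface at z = 0. Lengths are in m, angles in rad, forces in N, time in s.
With the tool pointing down it reaches from about 0.3 to 0.875 m from the base axis. Payload 6.4 kg.
Tool frame: the origin (TCP) lies midway between the tips of the shut fingers; the grasp point (between the pads) lies 19 mm behind it (pinch_z is the distance from the TCP to the grasp point, in m); y points along the fingers, z is the direction in which the jaws open and shut, and the axes are right-handed (so a half turn about y gives the same grasp; the last joint's range is limited). The gripper opens to 88 mm and grips with 3 to 60 N. Pads are 18 mm wide; open, the fingers measure 123 mm over their backs; the gripper's body (75 mm by 187 mm) begins 45 mm behind the grasp point.
Start: joints at [1.073, 0.181, 1.607, -0, 1.354, -0.206], TCP at [0.165, 0.551, 0.239] pointing down, gripper open.
Joint ranges: [-2.99, 2.99], [-0.89, 2.07], [0.3, 2.58], [-1.14, 4.28], [0, 2.63], [-3.12, 3.12]. Speed limits (rad/s): [2.57, 2.57, 3.01, 3.14, 3.14, 3.14].

### API

Orientations are given as [roll, pitch, yaw] about the fixed x, y, z axes, in that order (R = Rz(yaw) Ry(pitch) Rx(roll)).
In Python, from rig import * gives the robot as it stands. The module is installed in compiled form; this text tells all that it offers.
- The arm moves only by the shell command python3 -m creep 'ROWS'. ROWS is JSON, a list of rows, each a list of 3 entries, a list of its own where there are three numbers: the shift along the tool's x, y, z in cm, then the turn, a rotation vector about the tool's x, y, z in degrees, then the closure, from -1 (fully open) to 1 (shut). In form: [[[tx, ty, tz], [ax, ay, az], jaw], ...]. A call has 1 to 10 rows; each row is the pose to reach, as a shift and turn from the pose commanded when the call began, along the tool's axes at that moment; what a row does not reach only later rows make up. A row lasts 1/8 s, in which the tool goes at most 62.5 mm and 10.7 degrees, less where a joint would pass 70% of its speed; a pose out of reach is approached as far as the arm can. A call with a gripper value outside its range is refused whole. The fingers move at their own pace and stop on an object; the grip force is fixed at half the most. Time passes only in rows, so rows that repeat a pose let the fingers close. It gives the time, the measured TCP pose, the force and the opening at its end, in the units of the state.
- state(): the state, without advancing time (a new reading comes with each control period).
- capture(name): name is "scene" or "side" or "wrist"; returns the picture (400x640x3 uint8, red, green, blue); there is no depth.
- calibration(name): a dict with "vfov" (degrees; the focal length in pixels is half the picture's height over the tangent of half this angle, whatever the lens; pixels are square), "cx", "cy" (the principal point, pixels), "extrinsics" (4x4, takes a point from camera to world coordinates). Camera axes: x right, y down, z forward; pixel columns grow to the right and rows downward; lengths in m; the calibration is good to about 2 mm. A picture is of the moment at which its call begins: read the wrist's pose just before it. calibration takes no time and is no camera call; for the wrist camera it gives the pose at the moment of the call.
- job_done(): hands the job in, once; it reports no verdict.
The state is a dict: "t": time; "joint_positions": joint angles; "joint_velocities": joint speeds; "joint_efforts": joint torques, N m; "eef_pos": TCP position; "eef_rot": TCP orientation; "force": force on the tool from outside, world axes, zero at the start; "wrist_torque": the same for the moment, N m; "finger_gap": finger opening in m.
Only numpy, scipy, OpenCV 4.12 (cv2) and the standard library are available. Lean on these libraries where they do the work, as an engineer would, in place of code of your own. Each camera call takes 0.05 s, during which the arm holds its last target.

### The job

Get the steel chafing dish ready for the transport cage: with the fingertips push its blue and its red drawer fully home, and only then push the hinged lid gently down by its steel plate until it is fully shut, so that its tongue locks the drawers. Do not slam anything, do not touch the lid's black handle or raise the lid further, and leave the cans, bottle and other things around it where they stand; finish clear of everything.

Things in the scene. Friction and masses are not known exactly. Their poses are not given: they have to be found in the camera images.
- chafer: half-size steel chafing dish, fixed to the table, 220 mm deep (its x), 320 mm wide (its y), 130 mm high without lid; origin on the table under its centre; its -x side is the front, towards the robot; it may be yawed. Two drawers side by side in the front, centred 78.5 mm either side of its middle; above them a band (99 to 130 mm high) flush with the shut fronts.
- drawer_left (a joint): blue-fronted drawer on the +y side of the dish: metres it stands open (0 = fully home against its stop, grows as it comes out along the dish's -x); starts 0.02 to 0.06. It slides with about 1.5 N friction and stays where it is left. No handle: a flat front 153 mm wide and 69 mm high, from 27 to 96 mm above the table, 10 mm thick.
- drawer_right (a joint): red-fronted drawer on the -y side of the dish: metres open, same size and behaviour as the blue one; starts 0.02 to 0.06.
- drawer_left_front (a point): centre of the blue drawer's flat front face (outer side), 61.5 mm above the table; moves with the drawer; 110 mm ahead of the dish's centre when home
- drawer_right_front (a point): centre of the red drawer's flat front face (outer side), 61.5 mm above the table; moves with the drawer; 110 mm ahead of the dish's centre when home
- lid (a joint): angle of the steel lid in rad: 0 = shut and level, grows as the front edge swings up and to the rear; starts 0.6 to 1.0; never beyond 1.15. Stiff hinge: it stays where left and takes 2 to 5 N near the front edge to move. A dark tongue 50 mm wide hangs 45 mm down from the middle of its front edge.
- lid_hinge (a point): middle of the lid's hinge line, along the rear top edge of the dish, parallel to the dish's y, 131 mm above the table, 110 mm behind the dish's centre
- lid_press (a point): point on the lid's outer (upper) face where to push: 200 mm from the hinge line, 20 mm in from the free front edge, on the middle line; x axis from front edge to hinge, z out of the outer face. The lid is a flat plate 220 mm by 320 mm, 10 mm thick; its outer face lies 10 mm off the hinge line.
- lid_handle (a point): middle of the black bar handle on the lid, not to be touched: a bar 110 mm wide along the hinge direction, 10 mm thick, on two posts; its top stands 30 mm off the lid's outer face; 85 mm from the hinge line
- fuel_can_a: brass-coloured loose fuel can, 76 mm across, 61 mm high, beside the dish on its +y side; origin under its centre; bystander
- fuel_can_b: copper-coloured loose fuel can, 76 mm across, 61 mm high, beside the dish on its -y side; origin under its centre; bystander
- cleaner: white plastic bottle with blue cap, 64 mm across, 180 mm high; origin under its centre; bystander
- jug: steel beaker, 84 mm across, 100 mm high; origin under its centre; bystander
- shaker: glass jar with steel cap, 70 mm across, 110 mm high; origin under its centre; bystander
- ladle: serving spoon with black handle lying on the table, 240 mm long along its x; bystander
- small_pan: open steel pan 108 (its x) x 176 x 65 mm; origin under its centre; bystander

How it is judged:
On the way, in this order (a step that is already met when the one before it is completed fails the run):
1. both drawers are fully home (value of joint each of drawer_left, drawer_right below 0.005 m), for 0.2 s.
2. then the lid is fully shut (all of step 1 and value of joint lid below 0.04 rad), for 0.2 s.
At the end, for the whole second after the job is handed in: both drawers within 5 mm of fully home, the lid within 0.04 rad of shut (front edge within 9 mm), every loose bystander within 30 mm of where it started (all of step 2 and distance of each of fuel_can_a, fuel_can_b, cleaner, jug, shaker, ladle, small_pan from where it was at the start of the episode below 0.03 m); the robot touches nothing.
It fails at once if a loose bystander is moved, lifted or carried (more than 30 mm) (distance of any of fuel_can_a, fuel_can_b, cleaner, jug, shaker, ladle, small_pan from where it was at the start of the episode above 0.03 m).
It fails at once if the lid is lifted further open (beyond 1.15 rad) (value of joint lid above 1.15 rad).
It fails at once if the fingers touch the lid's black handle (over 1 N) (contact force between the fingers and lid_c2 above 1 N or contact force between the fingers and lid_c3 above 1 N or contact force between the fingers and lid_c4 above 1 N).
It fails at once if the lid is slammed (faster than 2 rad/s) or a drawer is (faster than 0.6 m/s) (velocity of joint lid below -2 rad/s or velocity of joint any of drawer_left, drawer_right below -0.6 m/s).
It also fails if it takes over 43 s, if anything falls off the work surface, if the arm or the gripper's body presses on something with over 40 N, if the wrist force passes 120 N, or if a joint passes its speed limit or range.

## Working session

There is one attempt and no reset: what is moved stays moved. The work goes in short steps, Python scripts to look and compute and a shell command to move; the robot and the scene stay as the last step left them, time stands still between calls to the robot, and variables do not carry over. Pictures are saved under pics/ and viewed, and the job is handed in when it is done.

```bash
mkdir -p pics
python3 - <<'E'
from rig import *
import cv2,numpy as np
s=state();print(s)
for n in("scene","side","wrist"):
    c=calibration(n);print(n,c['vfov'],c['cx'],c['cy'],np.round(c['extrinsics'],3).tolist())
    cv2.imwrite(f'pics/{n}0.png',capture(n)[:,:,::-1])
E
```

```text
{'t': 0.0, 'joint_positions': array([ 1.07269129e+00,  1.81546614e-01,  1.60795602e+00, -1.26116111e-05,
        1.35379121e+00, -2.06315688e-01]), 'joint_velocities': array([-6.57339987e-04, -5.55057330e-04,  2.54001633e-04, -2.94613936e-05,
        5.24129522e-04,  7.79336084e-04]), 'joint_efforts': array([ 1.56629307e-03, -4.33867157e+01, -3.41854012e+01,  7.04259169e-02,
        3.84618505e-02, -1.43299317e-04]), 'eef_pos': array([0.16515361, 0.5502364 , 0.23783212]), 'eef_rot': array([-1.57246396e+00,  3.36447900e-04, -2.91786905e-01]), 'force': array([ 0.63504759, -0.4845564 ,  0.73206415]), 'wrist_torque': array([-0.04406939, -0.02324057,  0.01717186]), 'finger_gap': 0.08822484143147562}
scene 50.96094721919433 324.04428364822036 202.88641720581336 [[0.052, 0.948, -0.315, 0.969], [0.999, -0.048, 0.022, -0.027], [0.006, -0.316, -0.949, 1.366], [0.0, 0.0, 0.0, 1.0]]
side 54.14081349087811 316.59279631964813 198.77992345733801 [[0.746, -0.454, 0.487, -0.059], [-0.666, -0.501, 0.552, -0.686], [-0.007, -0.736, -0.676, 0.961], [0.0, 0.0, 0.0, 1.0]]
wrist 70.73844289499486 316.9646401625602 195.76143483976614 [[0.288, 0.911, 0.295, 0.087], [0.958, -0.273, -0.091, 0.573], [-0.002, 0.309, -0.951, 0.384], [0.0, 0.0, 0.0, 1.0]]
```

View pics/scene0.png

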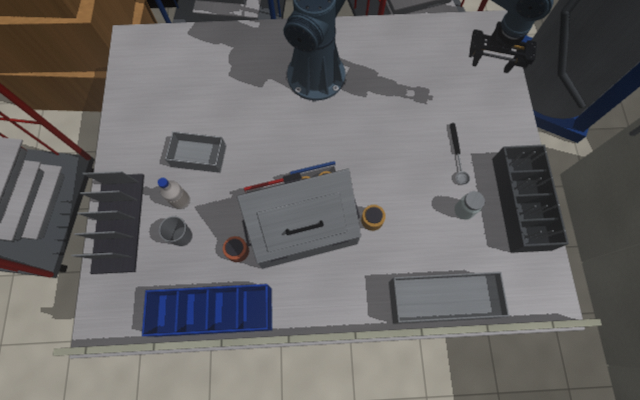

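View pics/side0.png

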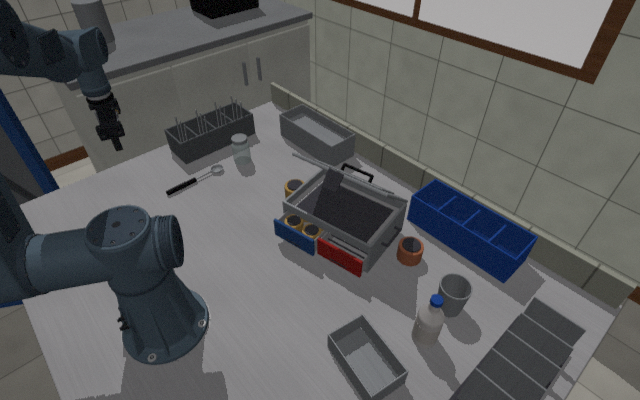

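View pics/wrist0.png

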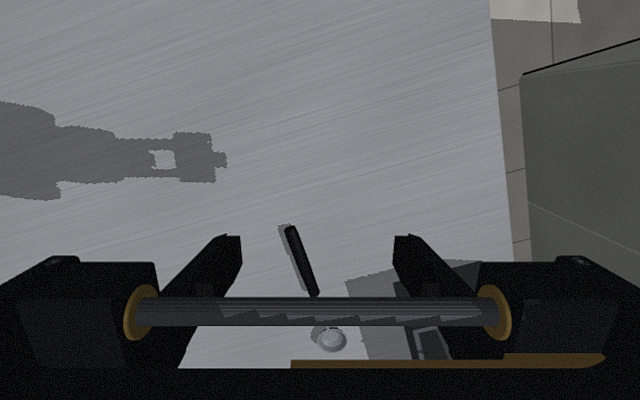

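The scene view shows the dish at about (300,215), yawed, with both drawers out: red at about (265,183), blue at about (310,172). In the side view the blue front is at about (296,236) and the red at about (340,256). Next I'll zoom in.

Run:
```python
import cv2
a=cv2.imread('pics/side0.png')[160:285,260:420];cv2.imwrite('pics/side0z.png',cv2.resize(a,None,fx=4.8,fy=4.8,interpolation=cv2.INTER_CUBIC)[:600])
a=cv2.imread('pics/scene0.png')[150:275,215:395];cv2.imwrite('pics/scene0z.png',cv2.resize(a,None,fx=4.4,fy=4.4,interpolation=cv2.INTER_CUBIC))
```

```text
(no output)
```

View pics/side0z.png

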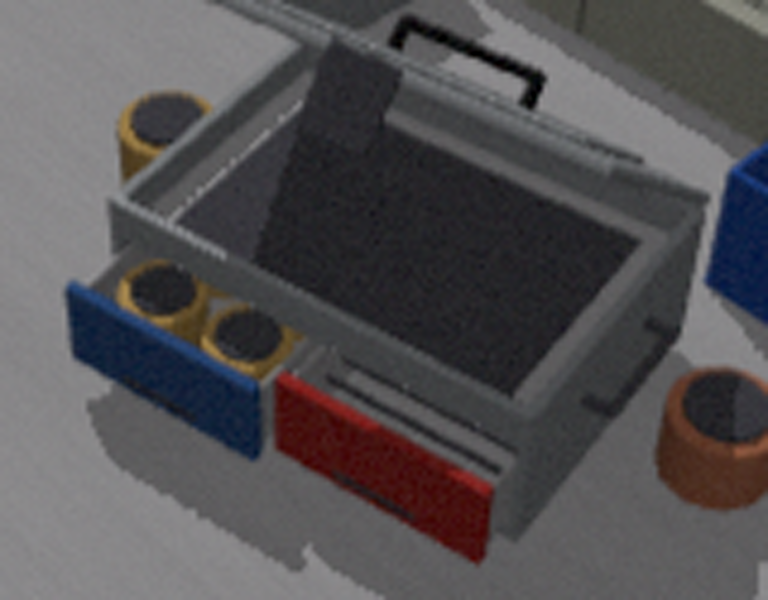

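View pics/scene0z.png

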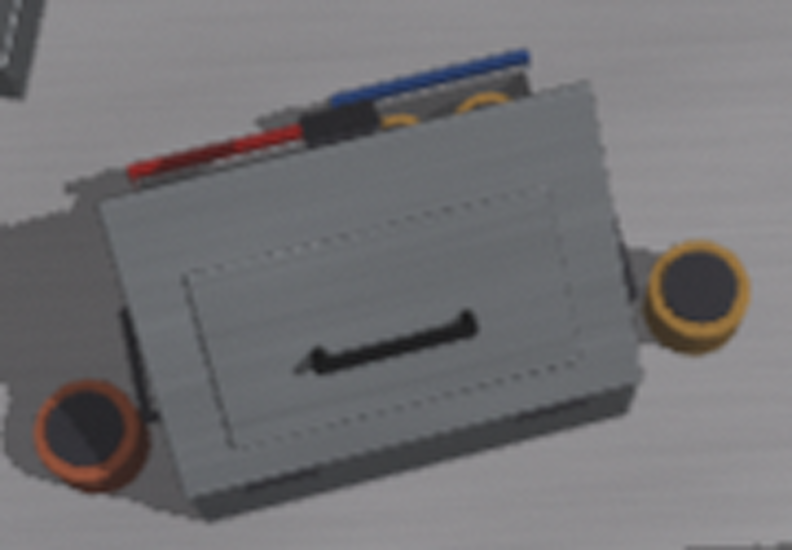

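Zoomed, I can read the corners:
- **Side view:** blue outer top edge (68,290)-(262,390) and red (278,380)-(490,495). The dish's front top corners are (110,205) and (520,415), and its rear right corner is (705,205).
- **Scene view:** blue outer edge (330,98)-(530,48), and lid front corners (100,205) and (592,82).

```bash
cat > h.py <<'E'
from rig import *
import numpy as np,cv2
def ray(n,px,c=None):
    c=c or calibration(n);f=200/np.tan(np.radians(c['vfov']/2))
    E=np.array(c['extrinsics']);d=np.array([(px[0]-c['cx'])/f,(px[1]-c['cy'])/f,1.])
    return E[:3,3],E[:3,:3]@d
def onz(n,px,z):
    o,d=ray(n,px);return o+d*(z-o[2])/d[2]
def proj(n,P):
    c=calibration(n);f=200/np.tan(np.radians(c['vfov']/2));E=np.array(c['extrinsics'])
    q=E[:3,:3].T@(np.array(P)-E[:3,3]);return np.array([q[0]/q[2]*f+c['cx'],q[1]/q[2]*f+c['cy']])
E
python3 - <<'E'
from h import *
S=lambda p:(p[0]/4.8+260-.4,p[1]/4.8+160-.4)
C=lambda p:(p[0]/4.4+215-.4,p[1]/4.4+150-.4)
for n,l,z in[('blueL',(68,288),.096),('blueR',(262,386),.096),('redL',(278,378),.096),('redR',(490,492),.096),('blueLb',(78,358),.027),('blueRb',(258,458),.027),('redLb',(278,450),.027),('redRb',(482,562),.027),('FL',(110,203),.13),('FR',(522,415),.13),('RR',(706,203),.13)]:
    print(n,np.round(onz('side',S(l),z)[:2],4))
for n,l,z in[('blueL',(530,49),.096),('blueR',(330,99),.096),('redR',(128,168),.096),('redL',(300,128),.096),('rear L bottom?',(628,412),0),('rearR',(210,520),0),('canA',(700,287),.061),('canB',(85,430),.061),('lidrearL',(638,380),.135),('lidrearR',(195,495),.135)]:
    print('sc',n,np.round(onz('scene',C(l),z)[:2],4))
E
```

```text
blueL [0.4021 0.0387]
blueR [ 0.4393 -0.1079]
redL [ 0.4509 -0.1096]
redR [ 0.4833 -0.2572]
blueLb [0.4041 0.0395]
blueRb [ 0.437  -0.1055]
redLb [ 0.4508 -0.1092]
redRb [ 0.4842 -0.2564]
FL [0.4509 0.0536]
FR [ 0.5164 -0.2479]
RR [ 0.7369 -0.2056]
sc blueL [0.4025 0.0466]
sc blueR [ 0.4356 -0.1042]
sc redR [ 0.4829 -0.2535]
sc redL [ 0.4576 -0.127 ]
sc rear L bottom? [0.6621 0.1081]
sc rearR [ 0.7279 -0.2077]
sc canA [0.5845 0.1625]
sc canB [ 0.6692 -0.2889]
sc lidrearL [0.6704 0.1034]
sc lidrearR [ 0.7344 -0.1997]
```

```bash
python3 - <<'E'
from h import *
C=lambda p:(p[0]/4.4+215-.4,p[1]/4.4+150-.4)
yaw=.216;X=np.array([np.cos(yaw),np.sin(yaw),0]);Y=np.array([-X[1],X[0],0]);c=np.array([.592,-.073,0])
for px,yo in[((100,203),-.16),((594,81),.16)]:
    o,d=ray('scene',C(px));t=((c+Y*yo-o)@Y)/(d@Y);P=o+t*d
    # scan theta: distance of ray (in this plane) to edge
    u=np.array([(o-c)@X,o[2]]);v=np.array([d@X,d[2]])
    for th in np.arange(.5,1.15,.05):
        e=np.array([.11-.22*np.cos(th)+.01*np.sin(th),.131+.22*np.sin(th)+.01*np.cos(th)])
        P=c+X*e[0]+Y*yo+np.array([0,0,e[1]]);print(yo,round(th,2),np.round(proj('scene',P)-C(px),1),end=' | ')
    print()
for n in('scene','side'):
    for th in(.7,.8,.9,1.0):
        print(n,th,[np.round(proj(n,c+X*(.11-.22*np.cos(th)+.01*np.sin(th))+Y*y+np.array([0,0,.131+.22*np.sin(th)+.01*np.cos(th)])),0) for y in(-.16,.16)])
E
python3 -c "
import cv2
a=cv2.imread('pics/side0.png')[140:220,260:420];cv2.imwrite('pics/s1.png',cv2.resize(a,None,fx=5,fy=5,interpolation=2))"
```

```text
-0.16 0.5 [-0.5 -4.4] | -0.16 0.55 [-0.7 -3.6] | -0.16 0.6 [-0.8 -2.6] | -0.16 0.65 [-0.9 -1.4] | -0.16 0.7 [-1. -0.] | -0.16 0.75 [-1.   1.6] | -0.16 0.8 [-0.9  3.4] | -0.16 0.85 [-0.8  5.4] | -0.16 0.9 [-0.6  7.6] | -0.16 0.95 [-0.3 10. ] | -0.16 1.0 [-0.  12.7] | -0.16 1.05 [ 0.3 15.5] | -0.16 1.1 [ 0.8 18.5] | 
0.16 0.5 [-4.5 -3.9] | 0.16 0.55 [-3.8 -3.3] | 0.16 0.6 [-3.  -2.6] | 0.16 0.65 [-2.1 -1.7] | 0.16 0.7 [-1.2 -0.6] | 0.16 0.75 [-0.2  0.8] | 0.16 0.8 [0.7 2.3] | 0.16 0.85 [1.8 4. ] | 0.16 0.9 [2.9 6. ] | 0.16 0.95 [4.  8.1] | 0.16 1.0 [ 5.2 10.4] | 0.16 1.05 [ 6.3 12.9] | 0.16 1.1 [ 7.6 15.7] | 
scene 0.7 [array([236., 196.]), array([348., 167.])]
scene 0.8 [array([236., 199.]), array([350., 170.])]
scene 0.9 [array([237., 203.]), array([352., 174.])]
scene 1.0 [array([237., 208.]), array([355., 178.])]
side 0.7 [array([387., 195.]), array([290., 153.])]
side 0.8 [array([390., 187.]), array([293., 146.])]
side 0.9 [array([394., 180.]), array([297., 139.])]
side 1.0 [array([398., 172.]), array([300., 133.])]
```

View pics/s1.png

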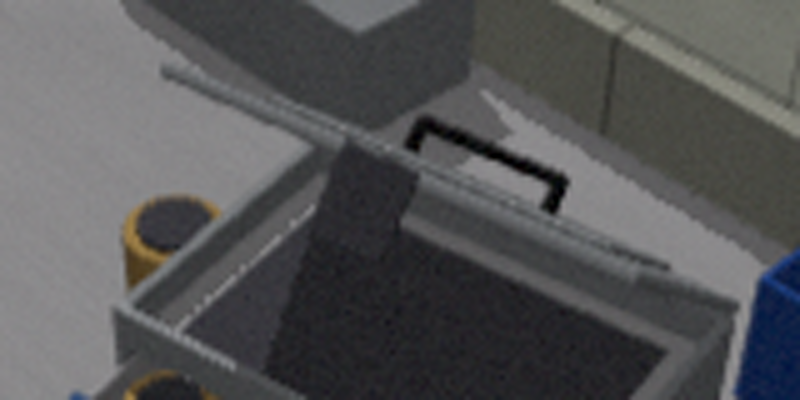

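Lid angle is about 0.71 rad in both views. Blue stands about 0.049 m open and red about 0.036 m. The dish centre is about (0.592,-0.073) with yaw 0.216. I'll push with the tool tilted about 33°, so the gripper body stays clear of the band.

```bash
cat >> h.py <<'E'
from scipy.spatial.transform import Rotation as Ro
yaw=.216;X=np.array([np.cos(yaw),np.sin(yaw),0]);Y=np.array([-X[1],X[0],0]);c0=np.array([.592,-.073,0])
def Rt(tilt): # tool tilted forward by tilt deg, yawed with dish
    return Ro.from_euler('z',yaw)*Ro.from_euler('y',-tilt,degrees=True)*Ro.from_euler('x',-90,degrees=True)
def go(x,y,z,tilt):  # dish coords
    s=state();R=Ro.from_euler('xyz',s['eef_rot']);T=c0+X*x+Y*y+np.array([0,0,z])
    print('target',np.round(T,3),'shift cm',np.round(R.inv().apply(T-s['eef_pos'])*100,2),'turn',np.round((R.inv()*Rt(tilt)).as_rotvec(degrees=True),2))
def where():
    s=state();p=s['eef_pos']-c0;R=Ro.from_euler('xyz',s['eef_rot'])
    print('t',round(s['t'],2),'dish',np.round([p@X,p@Y,p[2]],4),'roterr from yaw',np.round((Rt(0).inv()*R).as_rotvec(degrees=True),1),'F',np.round([s['force']@X,s['force']@Y,s['force'][2]],2),'q',np.round(s['joint_positions'],2),'gap',round(s['finger_gap'],3))
E
python3 - <<'E'
from h import *
where();go(-.22,.0785,.2,33)
R=Rt(33).as_matrix();print(R)
E
```

```text
t 0.15 dish [-0.2833  0.7003  0.238 ] roterr from yaw [-0.1 29.1  0. ] F [-0.18  0.18 -0.01] q [ 1.07  0.18  1.61 -0.    1.35 -0.21] gap 0.088
target [ 0.36  -0.043  0.2  ] shift cm [ 35.77   3.86 -51.26] turn [  8.44 -28.26 -32.31]
[[ 0.81918201  0.53198302 -0.2143243 ]
 [ 0.17974748  0.11672938  0.97676256]
 [ 0.54463904 -0.83867057  0.        ]]
```

```bash
python3 -m creep '[[[35.8,3.9,-51.3],[8.4,-28.3,-32.3],1],[[35.8,3.9,-51.3],[8.4,-28.3,-32.3],1],[[35.8,3.9,-51.3],[8.4,-28.3,-32.3],1],[[35.8,3.9,-51.3],[8.4,-28.3,-32.3],1],[[35.8,3.9,-51.3],[8.4,-28.3,-32.3],1],[[35.8,3.9,-51.3],[8.4,-28.3,-32.3],1],[[35.8,3.9,-51.3],[8.4,-28.3,-32.3],1],[[35.8,3.9,-51.3],[8.4,-28.3,-32.3],1],[[35.8,3.9,-51.3],[8.4,-28.3,-32.3],1],[[35.8,3.9,-51.3],[8.4,-28.3,-32.3],1]]'
python3 - <<'E'
from h import *
where();go(-.22,.0785,.2,33)
E
```

```text
t: 1.4
eef_pos: [0.3563, 0.0761, 0.1819]
eef_rot: [-1.569, -0.56, 0.214]
force: [-0.3, 0.7, 0.4]
finger_gap: -0.0
t 1.4 dish [-0.1982  0.1962  0.1819] roterr from yaw [  0.1   0.1 -32.1] F [-0.13  0.7   0.44] q [-0.43 -0.89  2.58  0.38  1.03 -2.34] gap -0.0
target [ 0.36  -0.043  0.2  ] shift cm [ -0.87  -2.7  -11.77] turn [-0.06 -0.07 -0.89]
```

```bash
python3 -m creep '[[[-0.9,-2.7,-6],[0,0,-0.9],1],[[-0.9,-2.7,-11.8],[0,0,-0.9],1],[[-0.9,-2.7,-11.8],[0,0,-0.9],1],[[-0.9,-2.7,-11.8],[0,0,-0.9],1]]'
python3 - <<'E'
from h import *
where();go(-.2,.0785,.065,33)
E
```

```text
t: 1.9
eef_pos: [0.3598, -0.0453, 0.2006]
eef_rot: [-1.569, -0.575, 0.208]
force: [-0.2, 0.5, 0.4]
finger_gap: 0.0001
t 1.9 dish [-0.2209  0.0769  0.2006] roterr from yaw [ -0.    0.4 -32.9] F [-0.11  0.55  0.35] q [-0.99 -0.84  2.53  0.56  1.28 -2.88] gap 0.0
target [ 0.38  -0.039  0.065] shift cm [-5.62 12.51  0.16] turn [ 0.16 -0.4  -0.05]
```

```bash
python3 -m creep '[[[-2.0,4.2,0.1],[0,0,0],1],[[-4,8.4,0.1],[0,0,0],1],[[-5.6,12.5,0.1],[0,0,0],1],[[-5.6,12.5,0.1],[0,0,0],1]]'
python3 - <<'E'
from h import *
where();go(-.17,.0785,.065,33)
cv2.imwrite('pics/side1.png',cv2.resize(capture('side')[140:300,240:440,::-1],None,fx=3.75,fy=3.75,interpolation=2))
E
```

```text
t: 2.4
eef_pos: [0.3869, -0.0282, 0.0718]
eef_rot: [-1.557, -0.553, 0.207]
force: [-0.9, 0.9, 0.2]
finger_gap: 0.0002
t 2.4 dish [-0.1907  0.0877  0.0718] roterr from yaw [  0.6   0.3 -31.7] F [-0.71  1.06  0.22] q [-0.8  -0.32  2.58  0.75  0.73 -3.12] gap 0.0
target [ 0.409 -0.033  0.065] shift cm [ 1.41  1.66 -0.92] turn [-0.5  -0.44 -1.33]
```

View pics/side1.png

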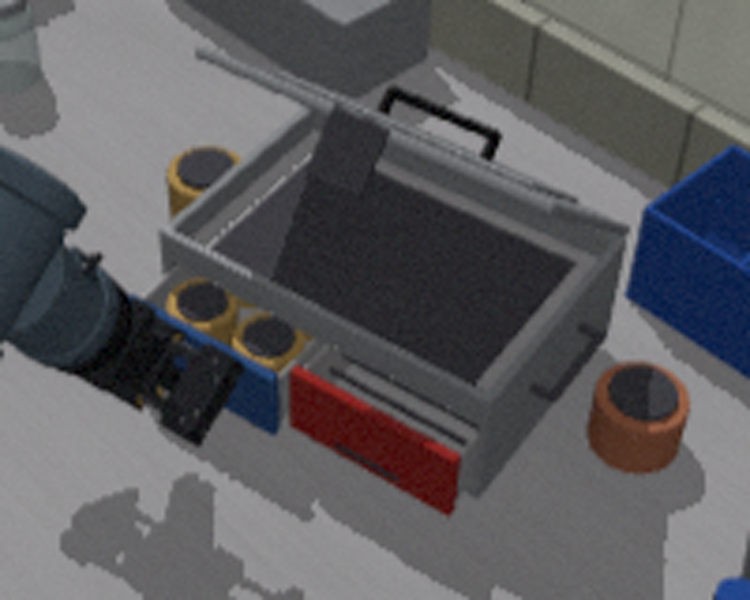

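The fingertips are just in front of the blue drawer at about (205,430) in this crop, and nothing is touching. Joints 3 and 6 are at their limits, which moving forward should relieve. I'll advance slowly.

```bash
python3 -m creep '[[[0.6,0.8,-0.5],[0,0,0],1],[[1.4,1.6,-0.9],[0,0,0],1],[[1.4,1.6,-0.9],[0,0,0],1]]'
python3 - <<'E'
from h import *
where();go(-.13,.0785,.065,33)
E
```

```text
t: 2.82
eef_pos: [0.4118, -0.0363, 0.0719]
eef_rot: [-1.572, -0.559, 0.211]
force: [0.5, -0.5, -0.1]
finger_gap: 0.0002
t 2.83 dish [-0.1682  0.0744  0.0719] roterr from yaw [ -0.1   0.3 -32. ] F [ 0.35 -0.57 -0.11] q [-0.75 -0.22  2.52  0.79  0.66 -3.12] gap 0.0
target [ 0.448 -0.024  0.065] shift cm [2.87 2.61 0.43] turn [ 0.21 -0.23 -0.98]
```

```bash
python3 -m creep '[[[0.7,0.6,0.1],[0,0,0],1],[[1.4,1.3,0.2],[0,0,0],1],[[2.1,2.0,0.3],[0,0,0],1],[[2.8,2.6,0.4],[0,0,0],1],[[2.8,2.6,0.4],[0,0,0],1]]'
python3 - <<'E'
from h import *
where();go(-.12,.0785,.065,33)
E
```

```text
t: 3.45
eef_pos: [0.447, -0.0238, 0.0622]
eef_rot: [-1.567, -0.555, 0.207]
force: [-0.1, 0.3, -0.2]
finger_gap: 0.0005
t 3.45 dish [-0.1311  0.0791  0.0622] roterr from yaw [  0.1   0.4 -31.8] F [-0.03  0.28 -0.19] q [-0.62 -0.08  2.44  0.84  0.55 -3.07] gap 0.001
target [ 0.458 -0.022  0.065] shift cm [ 1.09  0.34 -0.06] turn [ 0.03 -0.42 -1.18]
```

```bash
python3 -m creep '[[[0.4,0.3,0],[0,0,0],1],[[0.8,0.5,0],[0,0,0],1],[[0.8,0.5,0],[0,0,0],1]]'
python3 - <<'E'
from h import *
where();
cv2.imwrite('pics/side2.png',cv2.resize(capture('side')[140:300,240:440,::-1],None,fx=3.75,fy=3.75,interpolation=2))
E
```

```text
t: 3.82
eef_pos: [0.4561, -0.0224, 0.0625]
eef_rot: [-1.568, -0.556, 0.207]
force: [-0.8, -0.3, -0.4]
finger_gap: 0.0008
t 3.83 dish [-0.1219  0.0785  0.0625] roterr from yaw [  0.    0.5 -31.8] F [-0.85 -0.13 -0.35] q [-0.59 -0.06  2.42  0.84  0.54 -3.05] gap 0.001
```

View pics/side2.png

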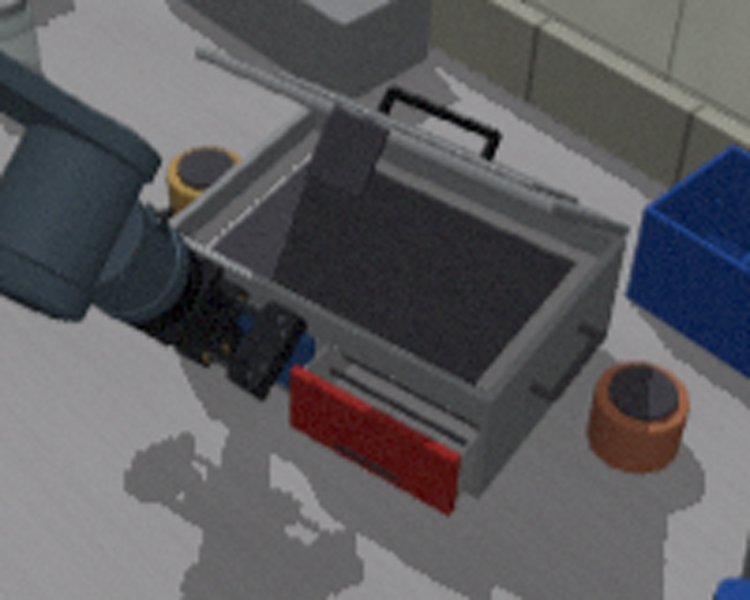

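The blue drawer is almost in: a strip of its front shows at (310,350), behind the gripper. I'll push on in small steps until the force rises at the stop.

```bash
python3 -m creep '[[[0.3,0.2,0],[0,0,0],1],[[0.5,0.3,0],[0,0,0],1],[[0.5,0.3,0],[0,0,0],1]]'; python3 -c "from h import *;where()"; python3 -m creep '[[[0.3,0.2,0],[0,0,0],1],[[0.5,0.3,0],[0,0,0],1],[[0.5,0.3,0],[0,0,0],1]]'; python3 -c "from h import *;where()"
```

```text
t: 4.25
eef_pos: [0.4615, -0.0213, 0.0624]
eef_rot: [-1.568, -0.555, 0.207]
force: [-3.2, -0.6, 0.3]
finger_gap: 0.0006
t 4.25 dish [-0.1164  0.0785  0.0624] roterr from yaw [  0.    0.5 -31.8] F [-3.23  0.08  0.33] q [-0.58 -0.05  2.4   0.84  0.53 -3.04] gap 0.001
t: 4.62
eef_pos: [0.4631, -0.0204, 0.0602]
eef_rot: [-1.57, -0.549, 0.209]
force: [-56.3, -17.6, 35.5]
finger_gap: 0.0005
t 4.62 dish [-0.1147  0.079   0.0602] roterr from yaw [ -0.1   0.4 -31.5] F [-58.81  -5.11  35.5 ] q [-0.57 -0.04  2.4   0.83  0.52 -3.02] gap 0.001
```

The blue drawer is against its stop: force rose to 59 N at TCP x = -0.115. I'll back off and shift to red.

```bash
python3 -m creep '[[[-1.0,-0.5,0],[0,0,0],1],[[-3,-2.5,0],[0,0,0],1],[[-4,-4,0],[0,0,0],1]]'
python3 - <<'E'
from h import *
where();go(-.18,-.0785,.064,33)
cv2.imwrite('pics/side3.png',cv2.resize(capture('side')[140:300,240:440,::-1],None,fx=3.75,fy=3.75,interpolation=2))
E
```

```text
t: 5.0
eef_pos: [0.4128, -0.0316, 0.0756]
eef_rot: [-1.568, -0.556, 0.206]
force: [0.5, -0.8, -0.3]
finger_gap: 0.0004
t 5.0 dish [-0.1662  0.0789  0.0756] roterr from yaw [  0.    0.5 -31.9] F [ 0.35 -0.88 -0.29] q [-0.73 -0.24  2.52  0.76  0.66 -3.07] gap 0.0
target [ 0.433 -0.188  0.064] shift cm [ -1.65   0.29 -15.75] turn [ 0.12 -0.48 -1.15]
```

View pics/side3.png

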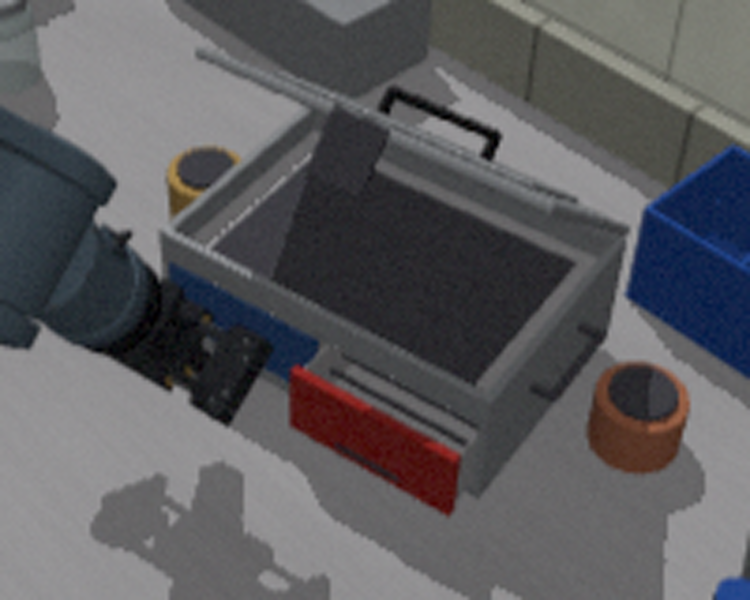

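```bash
python3 -m creep '[[[-0.8,-0.2,-5],[0,0,0],1],[[-1.3,-0.3,-10.5],[0,0,0],1],[[-1.3,-0.3,-15.7],[0,0,0],1],[[-1.3,-0.3,-15.7],[0,0,0],1]]'
python3 - <<'E'
from h import *
where();go(-.15,-.0785,.064,33)
cv2.imwrite('pics/side4.png',cv2.resize(capture('side')[140:300,240:440,::-1],None,fx=3.75,fy=3.75,interpolation=2))
E
```

```text
t: 5.55
eef_pos: [0.4536, -0.1777, 0.0955]
eef_rot: [-1.567, -0.507, 0.176]
force: [-0.4, 1.2, -0.6]
finger_gap: 0.0003
t 5.55 dish [-0.1576 -0.0726  0.0955] roterr from yaw [ -0.4   2.2 -29.1] F [-0.12  1.22 -0.62] q [-0.92 -0.01  2.24  0.66  0.78 -3.12] gap 0.0
target [ 0.462 -0.182  0.064] shift cm [-0.85  3.13 -0.57] turn [ 0.98 -1.98 -3.92]
```

View pics/side4.png

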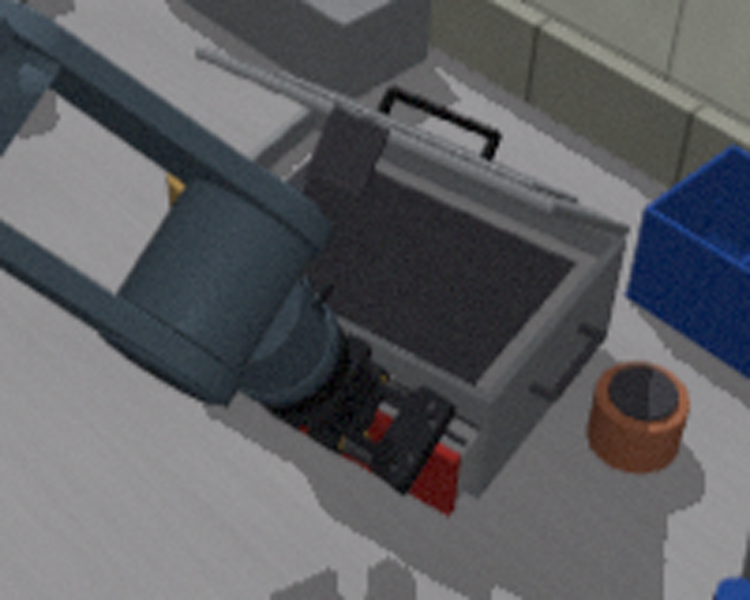

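Joint 6 hit its limit, so the tip stopped above and in front of red at z = 0.096. I'll lift and turn the gripper half a turn about its axis, which gives the same shape with far more room on joint 6.

```bash
python3 -m creep '[[[0.5,-4,0],[0,0,0],1],[[2.3,-9,0],[0,10,0],1],[[2.3,-10.2,0],[0,20,0],1],[[2.3,-10.2,0],[0,30,0],1],[[2.3,-10.2,0],[0,40,0],1],[[2.3,-10.2,0],[0,50,0],1],[[2.3,-10.2,0],[0,60,0],1],[[2.3,-10.2,0],[0,70,0],1],[[2.3,-10.2,0],[0,80,0],1],[[2.3,-10.2,0],[0,90,0],1]]';  python3 - <<'E'
from h import *
where()
E
cat >> h.py <<'E'
_Rt=Rt
def Rt(tilt): return _Rt(tilt)*Ro.from_euler('y',180,degrees=True)
E
python3 - <<'E'
from h import *
go(-.185,-.0785,.15,33)
E
```

```text
t: 6.85
eef_pos: [0.4225, -0.1773, 0.1935]
eef_rot: [-1.065, 0.012, -1.394]
force: [-0.3, 1.3, -0.2]
finger_gap: 0.0006
t 6.85 dish [-0.1879 -0.0656  0.1935] roterr from yaw [ 22.9  90.2 -22.8] F [-0.02  1.34 -0.2 ] q [-1.   -0.29  2.23  0.54  1.06 -1.41] gap 0.001
target [ 0.428 -0.189  0.15 ] shift cm [ 1.33  3.96 -1.8 ] turn [ 2.7  87.71  3.6 ]
```

```bash
python3 -m creep '[[[1.3,4,-1.8],[0,10,0.4],1],[[1.3,4,-1.8],[0.6,20,0.8],1],[[1.3,4,-1.8],[0.9,30,1.2],1],[[1.3,4,-1.8],[1.2,40,1.6],1],[[1.3,4,-1.8],[1.5,50,2],1],[[1.3,4,-1.8],[1.8,60,2.4],1],[[1.3,4,-1.8],[2.1,70,2.8],1],[[1.3,4,-1.8],[2.4,79,3.2],1],[[1.3,4,-1.8],[2.7,87.7,3.6],1],[[1.3,4,-1.8],[2.7,87.7,3.6],1]]';  python3 - <<'E'
from h import *
where()
go(-.175,-.0785,.064,33)
E
```

```text
t: 8.1
eef_pos: [0.4283, -0.1894, 0.1499]
eef_rot: [-1.566, 0.576, -2.917]
force: [-1.1, 0.4, 0.5]
finger_gap: 0.0005
t 8.1 dish [-0.1848 -0.0786  0.1499] roterr from yaw [ 0.1 -0.4 33. ] F [-0.95  0.58  0.46] q [-1.06 -0.17  2.27  0.68  0.97 -0.08] gap 0.0
target [ 0.438 -0.187  0.064] shift cm [ 3.86  7.74 -0.04] turn [-0.    0.41  0.01]
```

```bash
python3 -m creep '[[[1.3,2.6,0],[0,0,0],1],[[2.6,5.2,0],[0,0,0],1],[[3.9,7.7,0],[0,0,0],1],[[3.9,7.7,0],[0,0,0],1]]';  python3 - <<'E'
from h import *
where()
go(-.130,-.0785,.064,33)
E
```

```text
t: 8.6
eef_pos: [0.4367, -0.187, 0.0629]
eef_rot: [-1.57, 0.574, -2.919]
force: [-0.6, 0.3, 0.5]
finger_gap: 0.0006
t 8.6 dish [-0.1761 -0.0781  0.0629] roterr from yaw [-0.1 -0.4 32.9] F [-0.48  0.42  0.49] q [-1.03  0.07  2.29  0.83  0.77 -0.29] gap 0.001
target [ 0.482 -0.178  0.064] shift cm [-3.93  2.41  0.07] turn [0.19 0.34 0.1 ]
```

```bash
python3 -m creep '[[[-0.8,0.5,0],[0,0,0],1],[[-1.6,1,0],[0,0,0],1],[[-2.4,1.5,0],[0,0,0],1],[[-3.2,2,0],[0,0,0],1],[[-3.9,2.4,0],[0,0,0],1],[[-4.7,2.8,0],[0,0,0],1],[[-4.7,2.8,0],[0,0,0],1]]';  python3 - <<'E'
from h import *
where()
E
```

```text
t: 9.48
eef_pos: [0.4915, -0.177, 0.0669]
eef_rot: [-1.566, 0.576, -2.918]
force: [-0.0, 0.1, -0.7]
finger_gap: 0.0005
t 9.47 dish [-0.1204 -0.08    0.0669] roterr from yaw [ 0.1 -0.3 33. ] F [-0.    0.07 -0.69] q [-0.89  0.14  2.2   0.84  0.71 -0.17] gap 0.0
```

```bash
python3 -m creep '[[[-0.2,0.2,0],[0,0,0],1],[[-0.3,0.3,0],[0,0,0],1],[[-0.3,0.3,0],[0,0,0],1]]';  python3 -c "from h import *;where()"
python3 -m creep '[[[-0.15,0.15,0],[0,0,0],1],[[-0.25,0.25,0],[0,0,0],1],[[-0.25,0.25,0],[0,0,0],1]]';  python3 -c "from h import *;where()"
```

```text
t: 9.85
eef_pos: [0.4945, -0.1765, 0.0657]
eef_rot: [-1.566, 0.575, -2.919]
force: [-8.0, 0.5, 6.3]
finger_gap: 0.0006
t 9.85 dish [-0.1174 -0.0802  0.0657] roterr from yaw [ 0.2 -0.3 32.9] F [-7.73  2.2   6.31] q [-0.88  0.15  2.2   0.85  0.7  -0.17] gap 0.001
t: 10.22
eef_pos: [0.4956, -0.1764, 0.0645]
eef_rot: [-1.564, 0.571, -2.917]
force: [-42.6, -4.4, 28.7]
finger_gap: 0.0002
t 10.22 dish [-0.1164 -0.0804  0.0645] roterr from yaw [ 0.2 -0.4 32.7] F [-42.55   4.81  28.7 ] q [-0.87  0.15  2.19  0.84  0.7  -0.16] gap 0.0
```

The red drawer is at its stop too, with force up to 43 N. I'll back off and check.

```bash
python3 -m creep '[[[1.0,-0.7,0],[0,0,0],1],[[3.5,-3,0],[0,0,0],1],[[5,-6,0],[0,0,0],1],[[5,-8,0],[0,0,0],1]]';  python3 - <<'E'
from h import *
where()
go(-.035+.005,0,.32,0)
cv2.imwrite('pics/side5.png',cv2.resize(capture('side')[140:300,240:440,::-1],None,fx=3.75,fy=3.75,interpolation=2))
cv2.imwrite('pics/scene5.png',cv2.resize(capture('scene')[130:290,200:400,::-1],None,fx=3.75,fy=3.75,interpolation=2))
E
```

```text
t: 10.72
eef_pos: [0.4137, -0.1944, 0.1052]
eef_rot: [-1.567, 0.576, -2.921]
force: [1.1, 0.0, -0.2]
finger_gap: 0.0004
t 10.72 dish [-0.2002 -0.0804  0.1052] roterr from yaw [ 0.2 -0.2 33. ] F [ 1.06 -0.2  -0.24] q [-1.1  -0.08  2.32  0.74  0.9  -0.22] gap 0.0
target [ 0.563 -0.079  0.32 ] shift cm [-25.99  -8.77  -7.93] turn [ -0.15   0.17 -32.97]
```

View pics/side5.png

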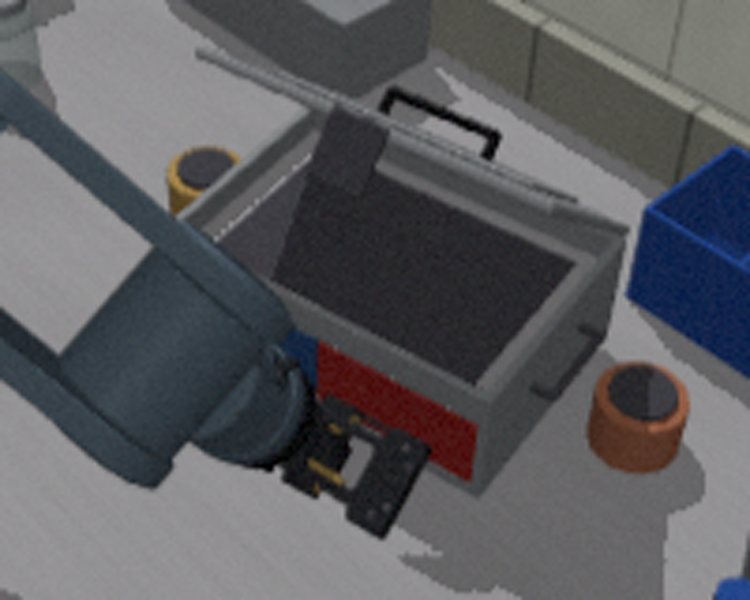

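View pics/scene5.png

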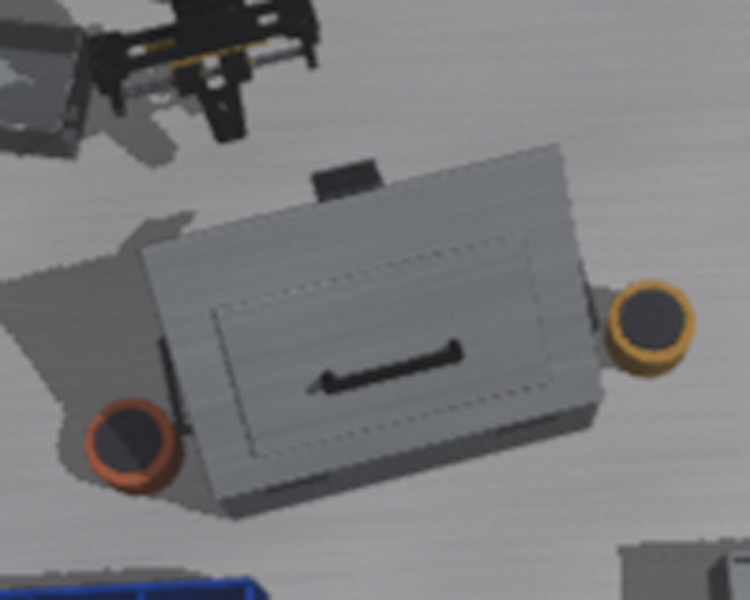

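Both drawer fronts are now flush with the band, blue at (300,360) and red at (400,410), and the lid has not moved. Next I'll rise in place, straighten the tool, and go over the lid's front strip.

```bash
python3 -c "
from h import *
go(-.19,-.04,.37,0)"
```

```text
target [ 0.415 -0.153  0.37 ] shift cm [-15.17 -21.6   -4.  ] turn [ -0.4    0.22 -33.05]
```

```bash
python3 -m creep '[[[-3,-4.5,0],[0,0,0],1],[[-6,-9,-1],[0,0,-8],1],[[-9,-13,-2],[0,0,-16],1],[[-12,-17,-3],[0,0,-25],1],[[-15.2,-21.6,-4],[-0.4,0.2,-33],1],[[-15.2,-21.6,-4],[-0.4,0.2,-33],1]]';  python3 - <<'E'
from h import *
where()
go(-.03,0,.33,0)
E
```

```text
t: 11.58
eef_pos: [0.4194, -0.1514, 0.373]
eef_rot: [-1.569, 0.005, -2.917]
force: [0.6, -0.9, 0.2]
finger_gap: 0.0005
t 11.57 dish [-0.1854 -0.0396  0.373 ] roterr from yaw [ 0.1 -0.5  0.3] F [ 0.36 -0.99  0.2 ] q [-0.62 -0.21  1.72  0.    1.62  0.73] gap 0.0
target [ 0.563 -0.079  0.33 ] shift cm [-15.55   4.37  -3.84] turn [-0.11  0.47 -0.28]
```

```bash
python3 -m creep '[[[-5,1,-1.3],[0,0,0],1],[[-10,2,-2.6],[0,0,0],1],[[-15,3.5,-3.8],[0,0.4,0],1],[[-16.3,5.5,-3.8],[0,0.5,0],1],[[-16.3,6.5,-3.8],[0,0.5,0],1],[[-16.3,6.5,-3.8],[0,0.5,0],1]]';  python3 - <<'E'
from h import *
where()
go(-.0261,0,.269,0)
cv2.imwrite('pics/side6.png',cv2.resize(capture('side')[100:260,240:440,::-1],None,fx=3.75,fy=3.75,interpolation=2))
cv2.imwrite('pics/scene6.png',cv2.resize(capture('scene')[130:290,200:400,::-1],None,fx=3.75,fy=3.75,interpolation=2))
E
```

```text
t: 12.32
eef_pos: [0.5653, -0.0794, 0.3021]
eef_rot: [-1.576, -0.003, -2.932]
force: [-0.4, 0.0, -0.4]
finger_gap: 0.0006
t 12.32 dish [-0.0274 -0.0005  0.3021] roterr from yaw [-0.3  0.4 -0.2] F [-0.41  0.1  -0.41] q [-0.35  0.13  1.54  0.    1.48  1.01] gap 0.001
target [ 0.567 -0.079  0.269] shift cm [-0.14  3.31 -0.04] turn [ 0.3  -0.37  0.16]
```

View pics/side6.png

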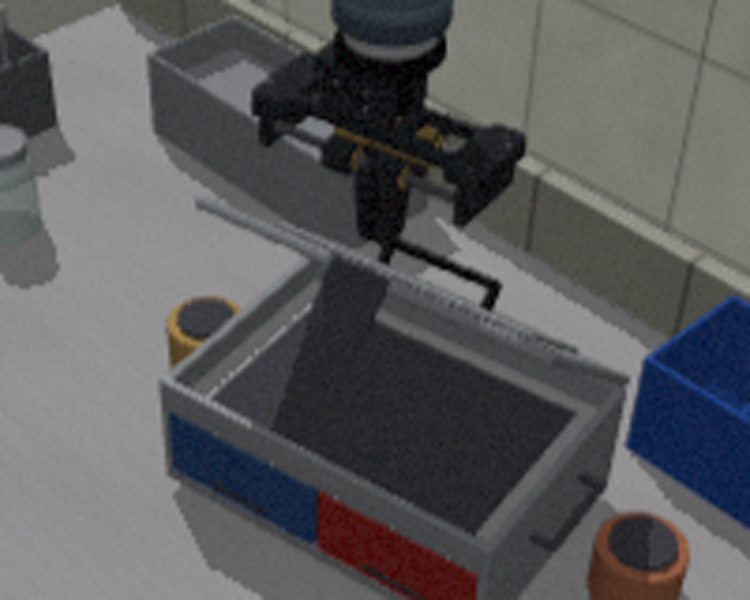

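View pics/scene6.png

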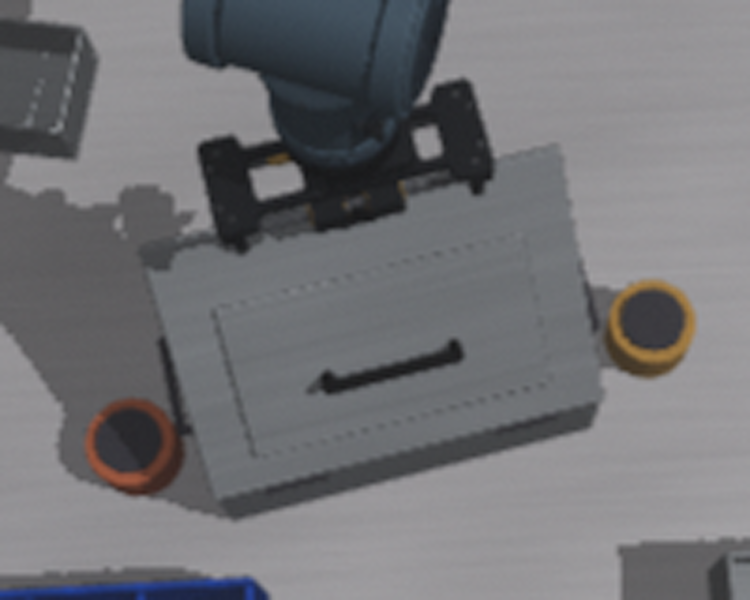

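Both fronts are flush, blue at (240,480) and red at (400,550). The fingertips at (375,245) are just above the lid's front strip, well away from the handle. Now I'll follow the lid's arc down.

```bash
python3 -m creep '[[[0,1.3,0],[0,0,0],1],[[0,2.3,0],[0,0,0],1],[[0,3.0,0],[0,0,0],1],[[0.3,3.7,0],[0,0,0],1],[[0.8,4.4,0],[0,0,0],1],[[1.3,5,0],[0,0,0],1],[[1.3,5,0],[0,0,0],1]]';  python3 - <<'E'
from h import *
where()
go(-.0691,0,.1997,0)
cv2.imwrite('pics/side7.png',cv2.resize(capture('side')[100:260,240:440,::-1],None,fx=3.75,fy=3.75,interpolation=2))
E
```

```text
t: 13.3
eef_pos: [0.553, -0.082, 0.2532]
eef_rot: [-1.574, -0.001, -2.932]
force: [-0.1, 0.2, 0.1]
finger_gap: 0.0005
t 13.3 dish [-0.04   -0.0004  0.2532] roterr from yaw [-0.2  0.4 -0.1] F [-0.08  0.27  0.11] q [-0.36  0.13  1.63  0.    1.38  1.  ] gap 0.001
target [ 0.525 -0.088  0.2  ] shift cm [ 2.9   5.36 -0.  ] turn [ 0.21 -0.38  0.07]
```

View pics/side7.png

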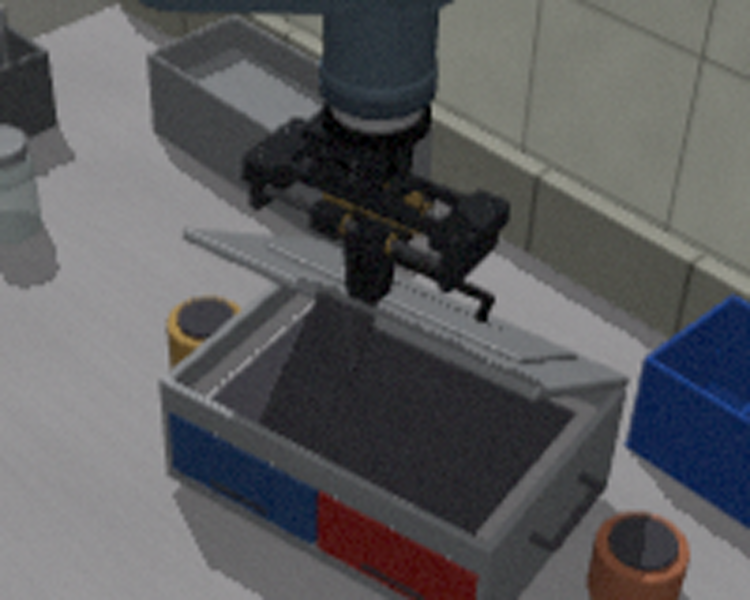

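The lid has come down to about 0.58 rad, with the fingertips on the front strip at (370,298). Continuing.

```bash
python3 -m creep '[[[0.6,0.9,0],[0,0,0],1],[[1.2,1.8,0],[0,0,0],1],[[1.7,2.6,0],[0,0,0],1],[[2.1,3.5,0],[0,0,0],1],[[2.5,4.4,0],[0,0,0],1],[[2.9,5.4,0],[0,0,0],1],[[3.2,6.3,0],[0,0,0],1],[[3.5,7.2,0],[0,0,0],1],[[3.5,7.2,0],[0,0,0],1]]';  python3 - <<'E'
from h import *
where()
go(-.081,0,.145,0)
cv2.imwrite('pics/side8.png',cv2.resize(capture('side')[100:260,240:440,::-1],None,fx=3.75,fy=3.75,interpolation=2))
E
```

```text
t: 14.48
eef_pos: [0.5186, -0.0887, 0.1808]
eef_rot: [-1.575, -0.002, -2.932]
force: [0.2, -0.1, 0.6]
finger_gap: 0.0003
t 14.47 dish [-0.0751  0.0004  0.1808] roterr from yaw [-0.3  0.4 -0.1] F [ 0.21 -0.12  0.62] q [-0.4   0.14  1.78  0.    1.23  0.96] gap 0.0
target [ 0.513 -0.09   0.145] shift cm [0.58 3.58 0.06] turn [ 0.26 -0.37  0.11]
```

View pics/side8.png

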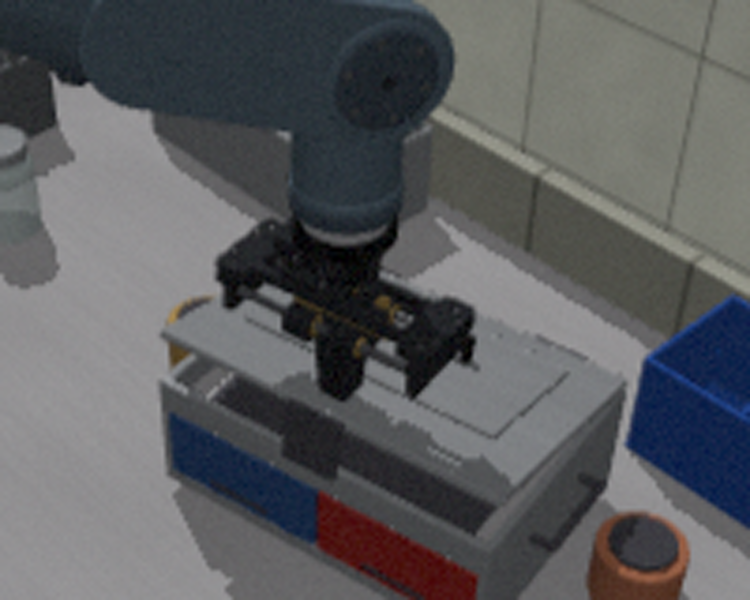

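The lid is nearly down and the tongue at (313,435) is clear of the fronts, which are still flush. Next are the final, slower steps.

```bash
python3 -m creep '[[[0.2,0.8,0],[0,0,0],1],[[0.4,1.6,0],[0,0,0],1],[[0.5,2.3,0],[0,0,0],1],[[0.6,3.0,0],[0,0,0],1],[[0.6,3.6,0],[0,0,0],1],[[0.6,3.6,0],[0,0,0],1]]';  python3 -c "from h import *;where()"
python3 -m creep '[[[0,0.2,0],[0,0,0],1],[[0,0.3,0],[0,0,0],1],[[0,0.3,0],[0,0,0],1]]';  python3 -c "from h import *;where()"
```

```text
t: 15.28
eef_pos: [0.5129, -0.09, 0.1451]
eef_rot: [-1.575, -0.002, -2.932]
force: [0.0, -0.2, -0.1]
finger_gap: 0.0003
t 15.28 dish [-0.0809  0.0004  0.1451] roterr from yaw [-0.2  0.4 -0.1] F [ 0.01 -0.16 -0.06] q [-0.4   0.17  1.82  0.    1.15  0.96] gap 0.0
t: 15.65
eef_pos: [0.5136, -0.0902, 0.143]
eef_rot: [-1.574, -0.0, -2.932]
force: [-0.9, 0.9, 0.3]
finger_gap: 0.0002
t 15.65 dish [-0.0803  0.      0.143 ] roterr from yaw [-0.2  0.4 -0. ] F [-0.73  1.07  0.29] q [-0.4   0.17  1.82  0.    1.15  0.96] gap 0.0
```

```bash
python3 -m creep '[[[0,0.15,0],[0,0,0],1],[[0,0.2,0],[0,0,0],1],[[0,0.2,0],[0,0,0],1]]';  python3 -c "from h import *;where()"
python3 -m creep '[[[0,0.1,0],[0,0,0],1],[[0,0.15,0],[0,0,0],1],[[0,0.15,0],[0,0,0],1]]';  python3 -c "from h import *;where()"
```

```text
t: 16.02
eef_pos: [0.5136, -0.0902, 0.1414]
eef_rot: [-1.574, -0.0, -2.932]
force: [-1.6, 0.7, 4.8]
finger_gap: 0.0004
t 16.02 dish [-0.0802 -0.      0.1414] roterr from yaw [-0.2  0.4  0. ] F [-1.4   1.04  4.85] q [-0.4   0.17  1.83  0.    1.14  0.96] gap 0.0
t: 16.4
eef_pos: [0.5137, -0.0902, 0.1413]
eef_rot: [-1.573, -0.0, -2.932]
force: [-7.4, 2.2, 17.3]
finger_gap: 0.0003
t 16.4 dish [-0.0802 -0.      0.1413] roterr from yaw [-0.1  0.3 -0. ] F [-6.78  3.79 17.33] q [-0.4   0.18  1.83  0.    1.14  0.96] gap 0.0
```

Force rose to 17 N at z = 0.141, which is the shut height, so the lid is on its stop. I'll lift clear and look.

```bash
python3 -m creep '[[[0,-1,0],[0,0,0],1],[[0,-4,0],[0,0,0],1],[[0,-9,0],[0,0,0],1],[[4,-14,0],[0,0,0],1],[[10,-16,0],[0,0,0],1],[[14,-16,0],[0,0,0],1],[[14,-16,0],[0,0,0],1],[[14,-16,0],[0,0,0],1]]';  python3 - <<'E'
from h import *
where()
cv2.imwrite('pics/side9.png',cv2.resize(capture('side')[100:260,240:440,::-1],None,fx=3.75,fy=3.75,interpolation=2))
cv2.imwrite('pics/scene9.png',capture('scene')[:,:,::-1])
for th in(0,.04,.1): print(th,[np.round((proj('side',c0+X*(.11-.22*np.cos(th)+.01*np.sin(th))+Y*y+np.array([0,0,.131+.22*np.sin(th)+.01*np.cos(th)]))-[240,100])*3.75) for y in(-.16,.16)])
E
```

```text
t: 17.4
eef_pos: [0.3773, -0.1199, 0.2997]
eef_rot: [-1.573, 0.001, -2.933]
force: [-0.7, 0.6, -0.0]
finger_gap: 0.0004
t 17.4 dish [-2.198e-01  2.000e-04  2.997e-01] roterr from yaw [-0.1  0.4  0. ] F [-0.54  0.76 -0.01] q [-0.61 -0.3   1.94  0.    1.5   0.75] gap 0.0
0 [array([490., 540.]), array([153., 369.])]
0.04 [array([491., 532.]), array([153., 361.])]
0.1 [array([494., 518.]), array([153., 348.])]
```

View pics/side9.png

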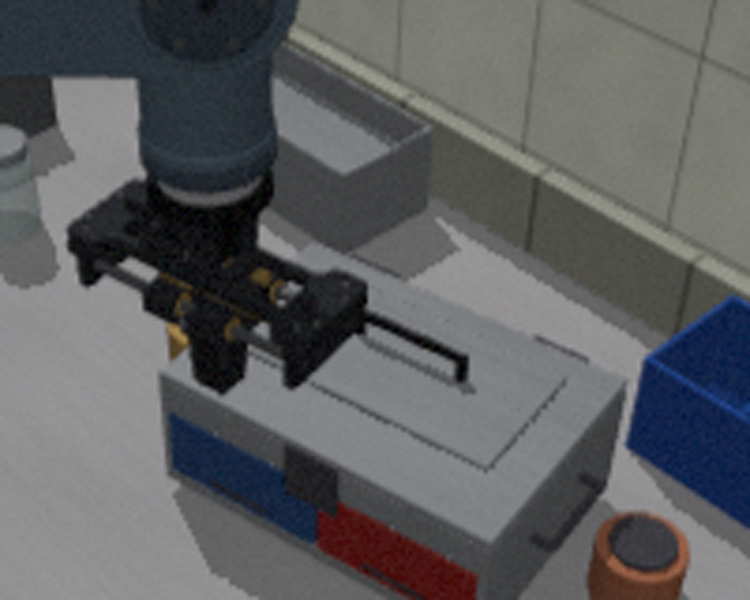

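View pics/scene9.png

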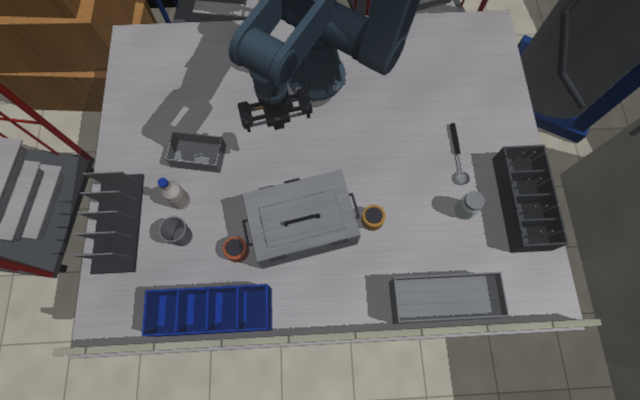

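The lid is shut: its front corner is at (488,540) against a predicted (490,540) for angle 0. The tongue at (313,478) lies over the flush drawers. In the scene view all the bystanders are where they started, and the arm is clear and at rest.

```bash
python3 -c "
from rig import *
print(job_done())"
```

```text
the job is handed in; nothing more can be done
None
```

I pushed the blue drawer home, then the red, and only then pressed the lid shut along its arc near the front edge. The job was handed in at about 17.5 s of the 43 s allowed; handing in reports no verdict.

**Last checks:**
- **Drawers:** both fronts look flush with the band, and each drawer was pushed until the force rose at its stop (about 59 N blue, 43 N red, on the fingertips along the push).
- **Lid:** force rose to 17 N at 141 mm, the shut height. The lid's front corner in the side view is within about 2 enlarged pixels of the place predicted for angle 0, and the tongue hangs over the drawers.
- **Surroundings:** by eye in the overhead view, the cans, bottle and other things stand where they started. The gripper finished raised and clear, with almost no force on it.

**What went wrong:** on the first approach to the red drawer, joint 6 reached its limit and the fingertips stopped about 30 mm too high, without touching anything. I lifted, turned the gripper half a turn, and the second approach worked. The pushes against the drawer stops were also firmer than planned.

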